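# Check the stop button of an eye-test station

### The job

Check the stop button of the eye-test station: with a fingertip press its black mushroom head straight in until it latches, and lift the finger off so that it is seen to stay in. Then push one end of the wing on the head sideways with a fingertip to twist it clockwise (seen from above) until the latch lets go, and leave the head popped out again and turned back. Work gently, without pinching or forcing the head, and leave the dimmer, the flash button and all the things on the desk as they are.

Things in the scene. Friction and masses are not known exactly. Their poses are not given: they have to be found in the camera images.
- stop_box: White desk box, 100 x 100 x 60 mm, fixed, with the black mushroom stop button at the middle of its top. Origin: centre of its underside; z up; x axis along the wing of the button when that is not twisted. Two similar boxes stand near it (dimmer, flash button); any of the three may be at the left, in the middle or at the right.
- stop_disc (a point): Centre of the upper face of the mushroom head, a disc of 64 mm diameter; 90 mm above the desk when out. Across it, through its centre, stands a straight upright wing 72 mm long (its ends reach 4 mm past the disc), 12 mm thick, rising 20 mm above the disc. Disc and wing move down and turn together.
- stop_top (a point): Centre of the top of the wing, on the button's axis, 110 mm above the desk when out; it moves down with the head and turns with it (x along the wing, y across it, z up). Pressing here does not twist the head.
- stop (a joint): Depth the head is pressed in, m: 0 out, 0.0095 where it stays latched, 0.013 at the hard stop. To latch, press past 0.010 (0.011 to 0.013 is sure): a sprung pawl snaps over inside. It takes 3 N at first and up to about 10 N on the way, 7 N when in; beyond the hard stop it is rigid. Released sooner, it springs back. Latched, it stays down by itself until twisted.
- stop_twist (a joint): Twist of the head, rad: 0 at rest, grows clockwise seen from above (wing's +x end moves to its -y, -x end to its +y), up to 1.05. Spring-returned: 2 to 5 N on the wing 24 mm from the axis turns it. Latched, it lets go between 0.6 and 0.8 and pops up 9.5 mm with about 5 N, also against a finger over the disc; left alone it turns back to 0.
- dimmer_box: White box of the same size as the stop box, with a black rotary knob (bar grip 42 mm long, its top 104 mm above the desk). Fixed. To be left alone. Origin: centre of its underside.
- dimmer_mark (a point): White mark near one end of the dimmer knob's bar grip, on its top; shows its setting, which must not change.
- flash_box: White box of the same size, with a small plain black push button, 28 mm diameter, its top 82 mm above the desk. Fixed. To be left alone. Origin: centre of its underside.
- flash (a joint): How far the flash button is pressed, m: 0 out, 0.006 fully in. To be left at 0.
- saline: Small clear bottle, 38 mm diameter, 105 mm high, stands loose between two boxes. Origin: centre of its underside.
- gel_jar: Small white jar, 44 mm diameter, 50 mm high, loose between two boxes. Origin: centre of its underside.
- tape: Roll of clear tape lying flat, 64 mm diameter, 18 mm high, loose beyond the boxes. Origin: centre of its underside.
- dish: Steel dish, 90 mm diameter, 25 mm high, loose beyond the boxes. Origin: centre of its underside.
- carton: Cardboard carton 50 x 90 x 35 mm, loose, at the left nearer the robot. Origin: centre of its underside.
- lens_holder: Black round foot of 44 mm diameter with an upright steel pin 12 mm thick, 67 mm high in all, loose, at the right nearer the robot. Origin: centre of its underside.

How it is judged:
By the outcome, as a careful person would: the job done as asked, in the order asked, and still so for the second after the job is handed in, with the robot touching nothing.
It also fails if it takes over 45 s, if anything falls off the work surface, if the arm or the gripper's body presses on something with over 40 N, if the wrist force passes 120 N, or if a joint passes its speed limit or range.

### The arm

A 7-joint arm with a two-finger parallel gripper is mounted at the origin on the work surface. World frame = base frame: x ahead of the robot, y to its left, z up, the work surface at z = 0. Lengths are in m, angles in rad, forces in N, time in s.
With the tool pointing down it reaches from about 0.35 to 0.9 m from the base axis. Payload 8.1 kg.
Tool frame: the origin (TCP) lies between the finger pads; the fingertips stand r.finger_overhang ahead of it and the grasp point (between the pads) lies 5 mm behind it (r.finger_overhang is the distance from the TCP to the fingertips, in m); z points along the fingers, y is the line along which they close (so a half turn about z gives the same grasp; the last joint's range is limited). The gripper opens to 92 mm and grips with 3 to 60 N. Pads are 19 mm wide; open, the fingers measure 130 mm over their backs; the gripper's body (75 mm by 190 mm) begins 47 mm behind the grasp point.
Start: joints at [-1.358, 0.434, 0.025, 1.573, -0.012, 1.134, -0.075], TCP at [0.194, 0.594, 0.241] pointing down, gripper open.
Joint ranges: [-2.62, 2.62], [-0.44, 2.09], [-1.27, 1.32], [0.08, 2.57], [-1.32, 4.46], [0.12, 2], [-2.74, 2.74]. Speed limits (rad/s): [2.22, 2.22, 3.01, 3.01, 3.14, 3.14, 3.14].

### API

Orientations are given as a unit quaternion [x, y, z, w].
In Python, from cell import r gives the robot as it stands.
- The arm moves only by the tool play_rows, never from a script. Its argument "plan" is a list of rows, each an object with "hand": the opening, from 0 (shut) to 1 (fully open); "delta_pos": the shift along the tool's x, y, z in m, a list of three; "rotation": the turn, a rotation vector about the tool's x, y, z in degrees, a list of three. A call has 1 to 12 rows; each row shifts and turns the commanded pose from where the row before left it, along the tool's axes as they then stand; what a row does not reach is not made up. A row lasts 1/12 s, in which the tool goes at most 41.7 mm and 7.16 degrees, less where a joint would pass 70% of its speed; a pose out of reach is approached as far as the arm can. A call is refused whole if a number of a shift passes 0.0417 or a number of a turn 7.16, either way. A call with a gripper value outside its range is refused whole. The fingers move at their own pace and stop on an object; "grip_force" is the grip in N (left out, the last holds). Time passes only in rows, so rows that do not move let the fingers close. It gives the time, the measured TCP pose, the force, the opening and the grip force at its end, in the units of the state.
- r.sense(): the state, without advancing time (a new reading comes with each control period).
- r.camera(name): name is "scene" or "side" or "wrist"; returns the picture (384x512x3 uint8, red, green, blue); there is no depth.
- r.calibration(name): a dict with "camera_matrix" (3x3 intrinsics, pixels), "dist_coeffs" ([k1, k2, p1, p2, k3] as OpenCV has them; the pictures are not rectified), "pose" (4x4, takes a point from camera to world coordinates). Camera axes: x right, y down, z forward; pixel columns grow to the right and rows downward; lengths in m; the calibration is good to about 2 mm. A picture is of the moment at which its call begins: read the wrist's pose just before it. calibration takes no time and is no camera call; for the wrist camera it gives the pose at the moment of the call.
- r.finish_job(): hands the job in; it is judged then, once.
The state is a dict: "time_s": time; "joint_positions": joint angles; "qvel": joint speeds; "joint_efforts": joint torques, N m; "tool_pos": TCP position; "ee_rot": TCP orientation; "ft_force": force on the tool from outside, world axes, zero at the start; "ft_torque": the same for the moment, N m; "grip_width": finger opening in m; "grip_force": force on a finger pad.
Only numpy, scipy, OpenCV 4.12 (cv2) and the standard library are available. Lean on these libraries where they do the work, as an engineer would, in place of code of your own. Each camera call takes 0.05 s, during which the arm holds its last target. There are 200 camera calls.

## Working session

There is one attempt and no reset: what is moved stays moved. The work goes in short steps, Python scripts to look and compute and a tool call to move; the robot and the scene stay as the last step left them, time stands still between calls to the robot, and variables do not carry over. Pictures are saved under pics/ and viewed, at most 10 in all, crops included, and the job is handed in when it is done.

Besides the shell and the picture viewer there is one more tool, called as a command line: name --argument value ..., lists and objects as JSON in quotes. play_rows: Moves the arm, as the interface text tells. Its arguments: {"type":"object","properties":{"plan":{"type":"array","items":{"type":"object","properties":{"hand":{"type":"number"},"delta_pos":{"type":"array","items":{"type":"number"}},"rotation":{"type":"array","items":{"type":"number"}}}}},"grip_force":{"type":"number"}},"required":["plan"]}

```bash
mkdir -p pics
python3 - <<'E'
from cell import r
import cv2,numpy as np
s=r.sense();print(s['time_s'],s['tool_pos'],s['ee_rot'],s['grip_width'],r.finger_overhang)
a=r.camera('scene');b=r.camera('side')
for n,i in(('scene',a),('side',b)):
  cv2.imwrite(f'pics/{n}.png',i[...,::-1])
  c=r.calibration(n);print(n,c['camera_matrix'],c['dist_coeffs'],np.round(c['pose'],3))
E
```

```text
0.0 [0.19401557 0.59362652 0.23994933] [ 1.57298955e-01  9.87550722e-01 -7.79186642e-04 -5.40929559e-05] 0.09167067862762524 0.014
scene [[427.1919839    0.         261.15204432]
 [  0.         427.1919839  186.28343729]
 [  0.           0.           1.        ]] [-0.02460271  0.          0.          0.          0.        ] [[ 8.470e-01  2.700e-01 -4.580e-01  1.036e+00]
 [ 5.320e-01 -4.320e-01  7.290e-01 -7.730e-01]
 [-1.000e-03 -8.610e-01 -5.090e-01  6.560e-01]
 [ 0.000e+00  0.000e+00  0.000e+00  1.000e+00]]
side [[350.84980659   0.         255.10190196]
 [  0.         350.84980659 192.95716369]
 [  0.           0.           1.        ]] [0.00260473 0.         0.         0.         0.        ] [[ 0.813 -0.347  0.467  0.151]
 [-0.582 -0.467  0.666 -0.585]
 [-0.013 -0.813 -0.582  0.608]
 [ 0.     0.     0.     1.   ]]
```

View pics/scene.png

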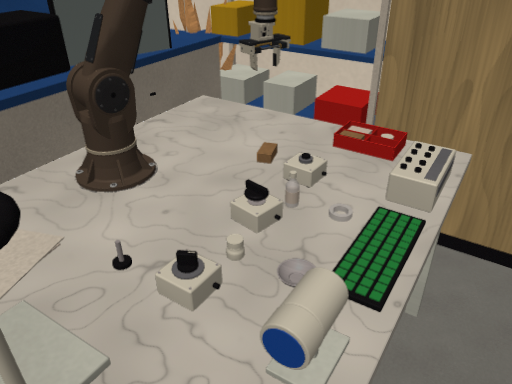

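View pics/side.png

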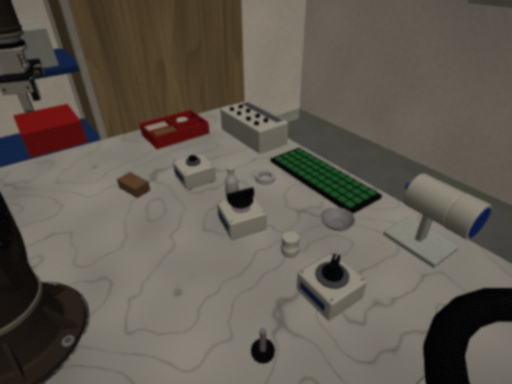

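The flash box is the far one, near (305,168) in the scene view. The middle box (257,205) has a large black wing. The right box (190,277) has a smaller grip on a grey plate. I'll zoom in to confirm which is which.

Run:
```python
import cv2,numpy as np
a=cv2.imread('pics/scene.png');b=cv2.imread('pics/side.png')
f=lambda i,x,y:cv2.resize(i[y:y+75,x:x+100],None,fx=4,fy=4,interpolation=cv2.INTER_CUBIC)
cv2.imwrite('pics/z.png',np.vstack([np.hstack([f(a,205,165),f(a,140,235)]),np.hstack([f(b,195,170),f(b,285,245)])]))
```

```text
(no output)
```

View pics/z.png

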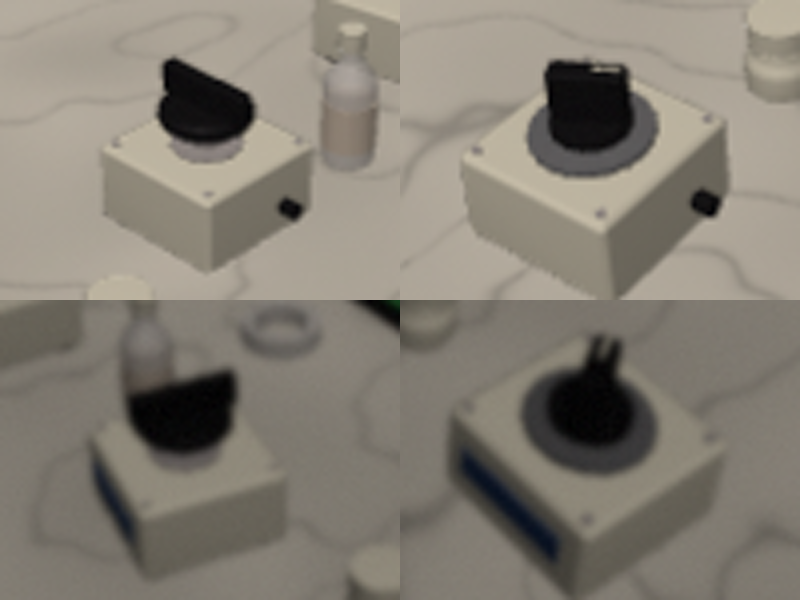

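The middle box is the stop button. In the scene view its wing top runs from about (248,180) to (267,189). In the side view it runs from about (228,194) to (253,188). The right box is the dimmer.

```bash
cat > h.py <<'E'
from cell import r
import cv2,numpy as np
def cast(c,uv,z):
    uv=np.array(uv,float).reshape(-1,1,2)
    d=cv2.undistortPoints(uv,np.array(c['camera_matrix']),np.array(c['dist_coeffs'])).reshape(-1,2)
    P=np.array(c['pose']);d=np.c_[d,np.ones(len(d))]@P[:3,:3].T
    return P[:3,3]+d*((z-P[2,3])/d[:,2])[:,None]
E
python3 - <<'E'
from h import *
z=lambda L,x,y,oy:[(x+u/4,y+(v-oy)/4) for u,v in L]
for n,w,b in(('scene',z([(170,61),(250,97)],205,165,0),z([(103,152),(208,205),(312,145)],205,165,0)),
 ('side',z([(132,398),(234,374)],195,170,300),z([(92,440),(150,518),(285,485)],195,170,300))):
  c=r.calibration(n);W=cast(c,w,.11);B=cast(c,b,.06)
  d=W[1]-W[0]
  print(n,W.round(4),W.mean(0).round(4),np.hypot(*d[:2]),np.degrees(np.arctan2(d[1],d[0])));print(B.round(4),((B[0]+B[2])/2).round(4),np.degrees(np.arctan2(*(B[1]-B[0])[1::-1])))
s=r.sense();from scipy.spatial.transform import Rotation as R
print(R.from_quat(s['ee_rot']).as_matrix().round(3)); c=r.calibration('wrist');print(c['camera_matrix'],np.round(c['pose'],3))
E
```

```text
scene [[0.4985 0.0155 0.11  ]
 [0.5655 0.0044 0.11  ]] [0.532 0.01  0.11 ] 0.06796415075436792 -9.398933400417732
[[ 0.4781 -0.0331  0.06  ]
 [ 0.5675 -0.0477  0.06  ]
 [ 0.5879  0.0454  0.06  ]] [0.533  0.0062 0.06  ] -9.267507235108047
side [[0.4936 0.0181 0.11  ]
 [0.5579 0.0019 0.11  ]] [0.5258 0.01   0.11  ] 0.06638151874289502 -14.117697223911145
[[ 0.4829  0.0549  0.06  ]
 [ 0.4717 -0.0317  0.06  ]
 [ 0.555  -0.0549  0.06  ]] [0.519 0.    0.06 ] -97.39169478715228
[[-0.951  0.311 -0.   ]
 [ 0.311  0.951 -0.001]
 [-0.    -0.001 -1.   ]]
[[309.78221193   0.         253.81889234]
 [  0.         309.78221193 192.3787107 ]
 [  0.           0.           1.        ]] [[ 0.31   0.904  0.294  0.114]
 [ 0.951 -0.294 -0.098  0.619]
 [-0.002  0.31  -0.951  0.383]
 [ 0.     0.     0.     1.   ]]
```

play_rows --plan '[{"hand":1,"delta_pos":[-0.0208,-0.0188,0],"rotation":[0,0,0]},{"hand":1,"delta_pos":[-0.0208,-0.0188,0],"rotation":[0,0,0]},{"hand":1,"delta_pos":[-0.0208,-0.0188,0],"rotation":[0,0,0]},{"hand":1,"delta_pos":[-0.0208,-0.0188,0],"rotation":[0,0,0]},{"hand":1,"delta_pos":[-0.0208,-0.0188,0],"rotation":[0,0,0]},{"hand":1,"delta_pos":[-0.0208,-0.0188,0],"rotation":[0,0,0]},{"hand":1,"delta_pos":[-0.0208,-0.0188,0],"rotation":[0,0,0]},{"hand":1,"delta_pos":[-0.0208,-0.0188,0],"rotation":[0,0,0]},{"hand":1,"delta_pos":[-0.0208,-0.0188,0],"rotation":[0,0,0]},{"hand":1,"delta_pos":[-0.0208,-0.0188,0],"rotation":[0,0,0]},{"hand":1,"delta_pos":[-0.0208,-0.0188,0],"rotation":[0,0,0]},{"hand":1,"delta_pos":[-0.0208,-0.0188,0],"rotation":[0,0,0]}]'

```text
time_s: 1.1
tool_pos: [0.3616, 0.3007, 0.2406]
ee_rot: [0.157, 0.988, -0.0, -0.0]
ft_force: [0.3, 1.2, -0.3]
grip_width: 0.0919
grip_force: 0.0
```

play_rows --plan '[{"hand":1,"delta_pos":[-0.0208,-0.0188,0],"rotation":[0,0,0]},{"hand":1,"delta_pos":[-0.0208,-0.0188,0],"rotation":[0,0,0]},{"hand":1,"delta_pos":[-0.0208,-0.0188,0],"rotation":[0,0,0]},{"hand":1,"delta_pos":[-0.0208,-0.0188,0],"rotation":[0,0,0]},{"hand":1,"delta_pos":[-0.0208,-0.0188,0],"rotation":[0,0,0]},{"hand":1,"delta_pos":[-0.0208,-0.0188,0],"rotation":[0,0,0]},{"hand":1,"delta_pos":[-0.0208,-0.0188,0],"rotation":[0,0,0]},{"hand":1,"delta_pos":[-0.0208,-0.0188,0],"rotation":[0,0,0]},{"hand":1,"delta_pos":[-0.0208,-0.0188,0],"rotation":[0,0,0]},{"hand":1,"delta_pos":[-0.0208,-0.0188,0],"rotation":[0,0,0]},{"hand":1,"delta_pos":[-0.0208,-0.0188,0],"rotation":[0,0,0]},{"hand":1,"delta_pos":[-0.0208,-0.0188,0],"rotation":[0,0,0]}]'

```text
time_s: 2.1
tool_pos: [0.5287, 0.0089, 0.2405]
ee_rot: [0.157, 0.988, -0.0, -0.0]
ft_force: [0.5, 0.4, -0.7]
grip_width: 0.0915
grip_force: 0.0
```

play_rows --plan '[{"hand":1,"delta_pos":[0,0,0],"rotation":[0,0,-4]},{"hand":1,"delta_pos":[0,0,0],"rotation":[0,0,-4]},{"hand":1,"delta_pos":[0,0,0],"rotation":[0,0,0]},{"hand":1,"delta_pos":[0,0,0],"rotation":[0,0,0]}]'

```text
time_s: 2.43
tool_pos: [0.5282, 0.0102, 0.2404]
ee_rot: [0.089, 0.996, 0.0, -0.0]
ft_force: [-0.3, -0.6, 0.5]
grip_width: 0.0914
grip_force: 0.0
```

Run:
```python
from h import *
from scipy.spatial.transform import Rotation as R
s=r.sense();c=r.calibration('wrist');i=r.camera('wrist')
np.save('P.npy',c['pose']);print(s['time_s'],s['tool_pos'],R.from_quat(s['ee_rot']).as_matrix().round(3),s['ft_force'])
print(c['dist_coeffs'])
cv2.imwrite('pics/w1.png',i[...,::-1])
```

```text
2.4333 [0.52819697 0.0101833  0.24042985] [[-0.984  0.177 -0.001]
 [ 0.177  0.984  0.   ]
 [ 0.001 -0.    -1.   ]] [-0.34677541 -0.58160772  0.4704181 ]
[-0.08052063  0.          0.          0.          0.        ]
```

View pics/w1.png

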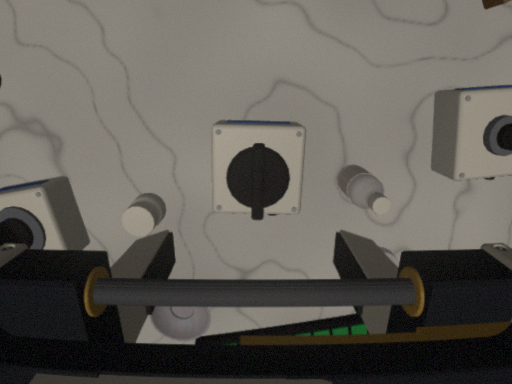

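The wrist view shows the stop head as a black disc centred near (258,177). Its wing runs from (259,144) to (257,218), nearly along the tool's x axis. Next I'll measure it.

Run:
```python
from h import *
i=cv2.imread('pics/w1.png');c=r.calibration('wrist');c=dict(c,pose=np.load('P.npy'))
g=i.max(2);m=np.zeros_like(g);m[135:228,220:298]=(g[135:228,220:298]<60)*255
m[195:228,262:298]&=0 if False else 255
n,l,st,ce=cv2.connectedComponentsWithStats(m);k=1+st[1:,4].argmax();M=(l==k)
print(st[k])
for y in range(138,225,4):
  x=np.where(M[y])[0]
  if len(x):print(y,x.min(),x.max(),end='; ')
# disc: width profile max rows
ys,xs=np.where(M);o=cv2.morphologyEx((M*255).astype('uint8'),cv2.MORPH_OPEN,np.ones((25,25)))
ct=max(cv2.findContours(o,0,2)[0],key=cv2.contourArea);(p,rad)=cv2.minEnclosingCircle(ct);mo=cv2.moments(ct);q=(mo['m10']/mo['m00'],mo['m01']/mo['m00'])
print('\ndisc',p,rad,q,cast(c,[p,q],.09))
W=cast(c,[(259,ys.min()),(257,ys.max())],.11);print(W,W.mean(0))
B=cast(c,[(212,123),(305,124),(301,214),(212,212)],.06);print(B,B.mean(0))
```

```text
[ 227  144   62   76 3129]
146 253 264; 150 244 272; 154 238 278; 158 234 282; 162 231 284; 166 229 286; 170 228 287; 174 227 288; 178 227 288; 182 228 288; 186 228 287; 190 230 285; 194 232 283; 198 236 279; 202 240 275; 206 249 266; 210 252 262; 214 252 262; 218 253 261; 
disc (257.7223205566406, 176.94187927246094) 30.864604949951172 (257.84375, 176.67542892156862) [[0.52395883 0.01375186 0.09      ]
 [0.52371327 0.01391592 0.09      ]]
[[0.48901008 0.02081468 0.11      ]
 [0.55945791 0.00660336 0.11      ]] [0.52423399 0.01370902 0.11      ]
[[ 0.46702048 -0.02371028  0.06      ]
 [ 0.48488677  0.07045554  0.06      ]
 [ 0.5831532   0.05322601  0.06      ]
 [ 0.56310872 -0.04496347  0.06      ]] [0.52454229 0.01375195 0.06      ]
```

Run:
```python
import cv2
i=cv2.imread('pics/w1.png');cv2.imwrite('pics/w1z.png',cv2.resize(i[115:225,200:315],None,fx=5,fy=5,interpolation=cv2.INTER_CUBIC)*1)
```

```text
(no output)
```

View pics/w1z.png

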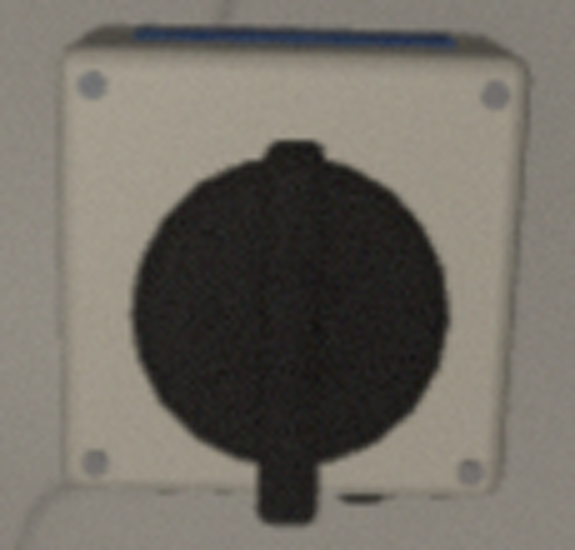

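play_rows --grip_force 10 --plan '[{"hand":0,"delta_pos":[0.0047,0.0027,0],"rotation":[0,0,1]},{"hand":0,"delta_pos":[0,0,0.01],"rotation":[0,0,0]},{"hand":0,"delta_pos":[0,0,0.01],"rotation":[0,0,0]},{"hand":0,"delta_pos":[0,0,0.01],"rotation":[0,0,0]},{"hand":0,"delta_pos":[0,0,0.01],"rotation":[0,0,0]},{"hand":0,"delta_pos":[0,0,0.01],"rotation":[0,0,0]},{"hand":0,"delta_pos":[0,0,0.01],"rotation":[0,0,0]},{"hand":0,"delta_pos":[0,0,0.01],"rotation":[0,0,0]},{"hand":0,"delta_pos":[0,0,0.01],"rotation":[0,0,0]},{"hand":0,"delta_pos":[0,0,0.01],"rotation":[0,0,0]},{"hand":0,"delta_pos":[0,0,0],"rotation":[0,0,0]},{"hand":0,"delta_pos":[0,0,0],"rotation":[0,0,0]}]'

```text
time_s: 3.48
tool_pos: [0.524, 0.0135, 0.1501]
ee_rot: [0.097, 0.995, -0.0, -0.001]
ft_force: [0.3, -0.3, 0.2]
grip_width: 0.0162
grip_force: 0.0
```

play_rows --plan '[{"hand":0,"delta_pos":[0,0,0.005],"rotation":[0,0,0]},{"hand":0,"delta_pos":[0,0,0.005],"rotation":[0,0,0]},{"hand":0,"delta_pos":[0,0,0.003],"rotation":[0,0,0]},{"hand":0,"delta_pos":[0,0,0],"rotation":[0,0,0]},{"hand":0,"delta_pos":[0,0,0],"rotation":[0,0,0]}]'

```text
time_s: 3.9
tool_pos: [0.5242, 0.0136, 0.1376]
ee_rot: [0.097, 0.995, -0.0, -0.0]
ft_force: [-0.2, -0.2, 0.9]
grip_width: 0.0003
grip_force: 0.0
```

play_rows --plan '[{"hand":0,"delta_pos":[0,0,0.005],"rotation":[0,0,0]},{"hand":0,"delta_pos":[0,0,0.005],"rotation":[0,0,0]},{"hand":0,"delta_pos":[0,0,0.003],"rotation":[0,0,0]},{"hand":0,"delta_pos":[0,0,0.002],"rotation":[0,0,0]},{"hand":0,"delta_pos":[0,0,0],"rotation":[0,0,0]}]'

```text
time_s: 4.32
tool_pos: [0.5243, 0.0137, 0.1225]
ee_rot: [0.097, 0.995, 0.0, -0.0]
ft_force: [-0.9, 0.4, 4.2]
grip_width: 0.0005
grip_force: 2.1
```

play_rows --plan '[{"hand":0,"delta_pos":[0,0,0.002],"rotation":[0,0,0]},{"hand":0,"delta_pos":[0,0,0.002],"rotation":[0,0,0]},{"hand":0,"delta_pos":[0,0,0.002],"rotation":[0,0,0]},{"hand":0,"delta_pos":[0,0,0],"rotation":[0,0,0]}]'

```text
time_s: 4.65
tool_pos: [0.5243, 0.0138, 0.1167]
ee_rot: [0.097, 0.995, 0.0, -0.0]
ft_force: [-1.0, 0.3, 4.1]
grip_width: 0.0008
grip_force: 1.9
```

play_rows --plan '[{"hand":0,"delta_pos":[0,0,0.002],"rotation":[0,0,0]},{"hand":0,"delta_pos":[0,0,0.0015],"rotation":[0,0,0]},{"hand":0,"delta_pos":[0,0,0.001],"rotation":[0,0,0]},{"hand":0,"delta_pos":[0,0,0],"rotation":[0,0,0]},{"hand":0,"delta_pos":[0,0,0],"rotation":[0,0,0]}]'

```text
time_s: 5.07
tool_pos: [0.5244, 0.0136, 0.1124]
ee_rot: [0.097, 0.995, 0.0, 0.0]
ft_force: [-2.1, -0.1, 6.8]
grip_width: 0.0002
grip_force: 3.6
```

play_rows --plan '[{"hand":0,"delta_pos":[0,0,-0.003],"rotation":[0,0,0]},{"hand":0,"delta_pos":[0,0,-0.005],"rotation":[0,0,0]},{"hand":0,"delta_pos":[0,0,-0.01],"rotation":[0,0,0]},{"hand":0,"delta_pos":[0,0,-0.02],"rotation":[0,0,0]},{"hand":0,"delta_pos":[0,0,-0.01],"rotation":[0,0,0]},{"hand":0,"delta_pos":[0,0,0],"rotation":[0,0,0]},{"hand":0,"delta_pos":[0,0,0],"rotation":[0,0,0]}]'

```text
time_s: 5.65
tool_pos: [0.5248, 0.0138, 0.1607]
ee_rot: [0.097, 0.995, 0.0, 0.001]
ft_force: [-0.2, 0.2, 0.6]
grip_width: 0.0003
grip_force: 0.0
```

Run:
```python
from h import *
a=r.camera('scene');b=r.camera('side')
cv2.imwrite('pics/a2.png',a[...,::-1]);cv2.imwrite('pics/b2.png',b[...,::-1])
f=lambda i,x,y:cv2.resize(i[y:y+75,x:x+100],None,fx=4,fy=4,interpolation=cv2.INTER_CUBIC)
cv2.imwrite('pics/z2.png',np.hstack([f(a,205,165),f(b,195,170)])[...,::-1]);print(r.sense()['tool_pos'])
```

```text
[0.52389171 0.01367831 0.15963607]
```

View pics/z2.png

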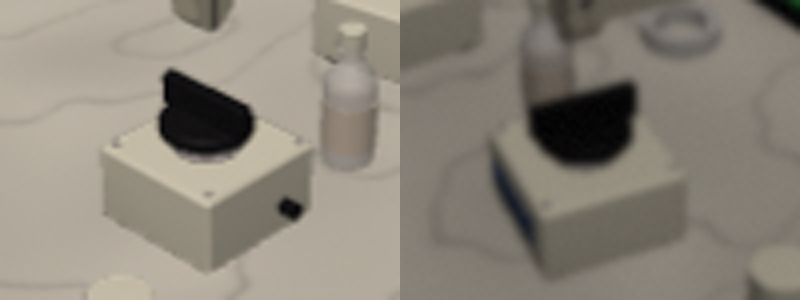

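The zoom shows the head staying in: the wing top has dropped from row 61 to row 71, and the finger is clear. Next I'll move beside the wing's near end and lower the finger.

play_rows --plan '[{"hand":0,"delta_pos":[0.012,-0.017,0],"rotation":[0,0,0]},{"hand":0,"delta_pos":[0.012,-0.017,0],"rotation":[0,0,0]},{"hand":0,"delta_pos":[0,0,0],"rotation":[0,0,0]},{"hand":0,"delta_pos":[0,0,0.012],"rotation":[0,0,0]},{"hand":0,"delta_pos":[0,0,0.012],"rotation":[0,0,0]},{"hand":0,"delta_pos":[0,0,0.012],"rotation":[0,0,0]},{"hand":0,"delta_pos":[0,0,0.01],"rotation":[0,0,0]},{"hand":0,"delta_pos":[0,0,0.0055],"rotation":[0,0,0]},{"hand":0,"delta_pos":[0,0,0],"rotation":[0,0,0]}]'

```text
time_s: 6.5
tool_pos: [0.4934, -0.0151, 0.1073]
ee_rot: [0.097, 0.995, -0.0, -0.001]
ft_force: [-1.0, -0.2, 0.8]
grip_width: 0.0005
grip_force: 0.0
```

play_rows --plan '[{"hand":0,"delta_pos":[0,0.003,0],"rotation":[0,0,0]},{"hand":0,"delta_pos":[0,0.003,0],"rotation":[0,0,0]},{"hand":0,"delta_pos":[0,0.002,0],"rotation":[0,0,0]},{"hand":0,"delta_pos":[0,0,0],"rotation":[0,0,0]}]'

```text
time_s: 6.83
tool_pos: [0.4963, -0.0064, 0.1092]
ee_rot: [0.096, 0.995, 0.0, 0.0]
ft_force: [-1.0, -0.8, -0.1]
grip_width: 0.0005
grip_force: 0.0
```

play_rows --plan '[{"hand":0,"delta_pos":[0,0.002,0],"rotation":[0,0,0]},{"hand":0,"delta_pos":[0,0.002,0],"rotation":[0,0,0]},{"hand":0,"delta_pos":[0,0,0],"rotation":[0,0,0]}]'

```text
time_s: 7.08
tool_pos: [0.4967, -0.0028, 0.1089]
ee_rot: [0.096, 0.995, 0.0, 0.0]
ft_force: [-0.1, -0.6, 0.7]
grip_width: 0.0004
grip_force: 0.0
```

play_rows --plan '[{"hand":0,"delta_pos":[0,0.002,0],"rotation":[0,0,0]},{"hand":0,"delta_pos":[0,0.002,0],"rotation":[0,0,0]},{"hand":0,"delta_pos":[0,0,0],"rotation":[0,0,0]}]'

```text
time_s: 7.33
tool_pos: [0.4974, 0.0011, 0.1087]
ee_rot: [0.096, 0.995, 0.0, 0.0]
ft_force: [0.3, 0.4, -0.7]
grip_width: 0.0007
grip_force: 0.0
```

play_rows --plan '[{"hand":0,"delta_pos":[0,0.002,0],"rotation":[0,0,0]},{"hand":0,"delta_pos":[0,0.002,0],"rotation":[0,0,0]},{"hand":0,"delta_pos":[0,0,0],"rotation":[0,0,0]}]'

```text
time_s: 7.58
tool_pos: [0.4979, 0.0045, 0.1087]
ee_rot: [0.097, 0.995, -0.0, -0.0]
ft_force: [-0.3, -2.0, 1.0]
grip_width: 0.0005
grip_force: 0.8
```

play_rows --plan '[{"hand":0,"delta_pos":[0,0.001,0],"rotation":[0,0,0]},{"hand":0,"delta_pos":[0,0,0],"rotation":[0,0,0]}]'

```text
time_s: 7.75
tool_pos: [0.498, 0.0052, 0.1086]
ee_rot: [0.097, 0.995, -0.0, -0.0]
ft_force: [-0.1, -3.3, 0.7]
grip_width: 0.0006
grip_force: 1.2
```

play_rows --plan '[{"hand":0,"delta_pos":[0.0011,0.0021,0],"rotation":[0,0,5]},{"hand":0,"delta_pos":[0.0011,0.0021,0],"rotation":[0,0,5]},{"hand":0,"delta_pos":[0.0011,0.0021,0],"rotation":[0,0,5]},{"hand":0,"delta_pos":[0.0011,0.0021,0],"rotation":[0,0,5]},{"hand":0,"delta_pos":[0.0011,0.0021,0],"rotation":[0,0,5]},{"hand":0,"delta_pos":[0,0,0],"rotation":[0,0,0]}]'

```text
time_s: 8.25
tool_pos: [0.4965, 0.0175, 0.1086]
ee_rot: [0.312, 0.95, -0.0, -0.0]
ft_force: [-1.8, -1.5, 1.7]
grip_width: 0.0008
grip_force: 1.5
```

```bash
cat >> h.py <<'E'
from scipy.spatial.transform import Rotation as R
def st():
    s=r.sense();M=R.from_quat(s['ee_rot']).as_matrix();d=np.array(s['tool_pos'])-[.524,.0137,0]
    print(s['time_s'],'rel',(M.T@d)[:2].round(4),'ang',np.degrees(np.arctan2(M[1,0],M[0,0])),'z',s['tool_pos'][2],'F tool',(M.T@s['ft_force']).round(1))
E
python3 -c "from h import *;st()"
```

```text
8.25 rel [ 0.0245 -0.0133] ang 143.69255285253405 z 0.10855255282356929 F tool [ 0.6 -2.3 -1.7]
```

play_rows --plan '[{"hand":0,"delta_pos":[0.0011,0.0021,0],"rotation":[0,0,5]},{"hand":0,"delta_pos":[0.0011,0.0021,0],"rotation":[0,0,5]},{"hand":0,"delta_pos":[0.0011,0.0021,0],"rotation":[0,0,5]},{"hand":0,"delta_pos":[0.0011,0.0021,0],"rotation":[0,0,5]},{"hand":0,"delta_pos":[0,0,0],"rotation":[0,0,0]}]'

```text
time_s: 8.67
tool_pos: [0.4991, 0.0271, 0.1087]
ee_rot: [0.471, 0.882, 0.0, -0.001]
ft_force: [-3.9, -0.9, 5.7]
grip_width: 0.0005
grip_force: 3.2
```

Run:
```python
from h import *
st()
a=r.camera('scene');b=r.camera('side')
f=lambda i,x,y:cv2.resize(i[y:y+75,x:x+100],None,fx=4,fy=4,interpolation=cv2.INTER_CUBIC)
cv2.imwrite('pics/z3.png',np.hstack([f(a,205,165),f(b,195,170)])[...,::-1])
```

```text
8.6667 rel [ 0.0251 -0.0132] ang 123.82501679283078 z 0.10872836873376847 F tool [ 1.4 -3.7 -5.7]
```

View pics/z3.png

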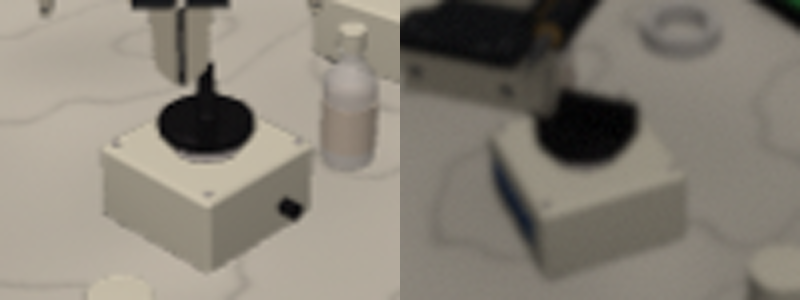

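The head is twisted and partly risen. It is pushing up on the finger with about 5.7 N, so the latch has let go and the wing is catching under a thicker part of the finger. I'll lift a little, twist slightly further, then back off.

play_rows --plan '[{"hand":0,"delta_pos":[0,0,-0.003],"rotation":[0,0,0]},{"hand":0,"delta_pos":[0,0,-0.003],"rotation":[0,0,0]},{"hand":0,"delta_pos":[0,0,0],"rotation":[0,0,0]}]'

```text
time_s: 9.02
tool_pos: [0.4991, 0.0265, 0.1152]
ee_rot: [0.47, 0.883, 0.0, -0.0]
ft_force: [-4.4, 0.7, 2.9]
grip_width: 0.0004
grip_force: 2.3
```

```bash
python3 -c "from h import *;st()"
```

```text
9.0167 rel [ 0.0246 -0.0135] ang 123.9880595568628 z 0.11516232763627483 F tool [ 3.  -3.3 -2.9]
```

play_rows --plan '[{"hand":0,"delta_pos":[0.0009,0.0018,0],"rotation":[0,0,4]},{"hand":0,"delta_pos":[0,0,0],"rotation":[0,0,0]}]'

```text
time_s: 9.18
tool_pos: [0.5002, 0.0285, 0.1147]
ee_rot: [0.502, 0.865, 0.0, -0.0]
ft_force: [-4.2, -0.2, 2.4]
grip_width: 0.0006
grip_force: 2.4
```

```bash
python3 -c "from h import *;st()"
```

```text
9.1833 rel [ 0.0247 -0.0133] ang 119.79584467643605 z 0.11469123269218637 F tool [ 1.9 -3.7 -2.4]
```

play_rows --plan '[{"hand":0,"delta_pos":[-0.0013,-0.0022,0],"rotation":[0,0,-5]},{"hand":0,"delta_pos":[-0.0013,-0.0025,0],"rotation":[0,0,-5]},{"hand":0,"delta_pos":[-0.0013,-0.003,0],"rotation":[0,0,-5]},{"hand":0,"delta_pos":[-0.0013,-0.003,0],"rotation":[0,0,-5]},{"hand":0,"delta_pos":[-0.0013,-0.003,0],"rotation":[0,0,-5]},{"hand":0,"delta_pos":[-0.0013,-0.003,0],"rotation":[0,0,-5]},{"hand":0,"delta_pos":[-0.0013,-0.003,0],"rotation":[0,0,-5]},{"hand":0,"delta_pos":[-0.0013,-0.004,0],"rotation":[0,0,-5]},{"hand":0,"delta_pos":[-0.0013,-0.004,0],"rotation":[0,0,-5]},{"hand":0,"delta_pos":[-0.0013,-0.004,0],"rotation":[0,0,-5]},{"hand":0,"delta_pos":[0,-0.005,0],"rotation":[0,0,0]},{"hand":0,"delta_pos":[0,-0.005,0],"rotation":[0,0,0]}]'

```text
time_s: 10.18
tool_pos: [0.4917, -0.0152, 0.1149]
ee_rot: [0.089, 0.996, 0.0, 0.001]
ft_force: [-0.3, 0.3, 0.7]
grip_width: 0.0008
grip_force: 0.0
```

play_rows --plan '[{"hand":0,"delta_pos":[0,-0.005,-0.01],"rotation":[0,0,0]},{"hand":0,"delta_pos":[0,0,-0.02],"rotation":[0,0,0]},{"hand":0,"delta_pos":[0,0,-0.03],"rotation":[0,0,0]},{"hand":0,"delta_pos":[0,0,-0.03],"rotation":[0,0,0]},{"hand":0,"delta_pos":[0,0,-0.02],"rotation":[0,0,0]},{"hand":0,"delta_pos":[0,0,0],"rotation":[0,0,0]},{"hand":0,"delta_pos":[0,0,0],"rotation":[0,0,0]}]'

```text
time_s: 10.77
tool_pos: [0.491, -0.0197, 0.2263]
ee_rot: [0.089, 0.996, 0.0, 0.002]
ft_force: [0.1, -0.3, -1.2]
grip_width: 0.0005
grip_force: 0.0
```

Run:
```python
from h import *
st()
a=r.camera('scene');b=r.camera('side')
f=lambda i,x,y:cv2.resize(i[y:y+75,x:x+100],None,fx=4,fy=4,interpolation=cv2.INTER_CUBIC)
A=cv2.imread('pics/scene.png')[...,::-1];B=cv2.imread('pics/side.png')[...,::-1]
cv2.imwrite('pics/z4.png',np.vstack([np.hstack([f(a,205,165),f(b,195,170)]),np.hstack([f(A,205,165),f(B,195,170)])])[...,::-1])
# change against the first pictures on the desk region
for n,x,y in(('scene',a,A),('side',b,B)):
  d=cv2.absdiff(x,np.ascontiguousarray(y)).max(2)>40
  _,_,s,_=cv2.connectedComponentsWithStats(cv2.morphologyEx(d.astype('uint8'),cv2.MORPH_OPEN,np.ones((2,2))));print(n,s[1:].tolist()[:20])
```

```text
10.7667 rel [ 0.0258 -0.0384] ang 169.82832988641343 z 0.2263421560902704 F tool [-0.2 -0.3  1.2]
scene [[91, 0, 14, 14, 116], [122, 0, 31, 65, 1126], [203, 0, 89, 89, 4654], [73, 27, 3, 33, 72], [73, 62, 4, 3, 11], [70, 67, 8, 9, 37], [130, 71, 5, 4, 16], [66, 92, 17, 40, 111], [233, 93, 5, 5, 19], [194, 95, 80, 57, 2038], [86, 97, 3, 3, 8], [240, 97, 2, 2, 4], [239, 103, 3, 3, 8], [119, 107, 6, 5, 25], [133, 116, 4, 11, 30], [270, 116, 2, 2, 4]]
side [[0, 0, 26, 50, 835], [199, 0, 53, 98, 3404], [7, 38, 3, 2, 6], [26, 60, 16, 16, 168], [5, 76, 6, 3, 13], [2, 80, 40, 34, 629], [216, 98, 29, 7, 120], [201, 106, 67, 62, 1459], [236, 106, 2, 3, 6], [222, 108, 10, 7, 44], [232, 109, 2, 2, 4], [240, 111, 7, 11, 41], [248, 110, 3, 3, 7], [233, 113, 4, 4, 11], [239, 113, 2, 2, 4], [248, 118, 3, 3, 9], [248, 123, 4, 3, 8], [262, 148, 2, 2, 4], [0, 193, 11, 20, 104], [28, 255, 4, 10, 23]]
```

View pics/z4.png

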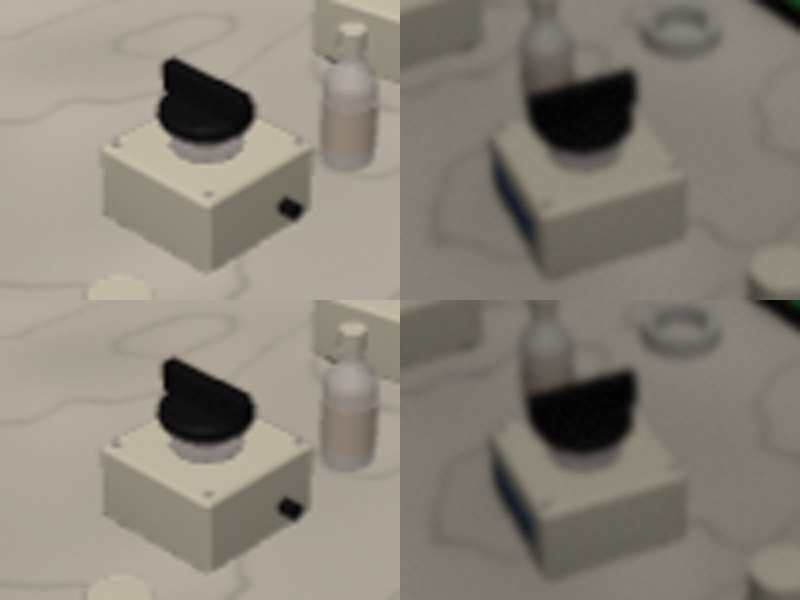

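The head is out and turned back. Both crops match the first pictures, and only the robot has changed. I'm handing the job in.

```bash
python3 -c "from cell import r;print(r.finish_job())"
```

```text
the job is handed in; nothing more can be done
None
```

I pressed the stop button until it latched and saw it stay in with the finger lifted off, then twisted it clockwise until it let go; it ended popped out and turned back, the arm clear, with no other change on the desk in the before/after pictures, and the job is handed in.

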